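# Clamp the filter cell and turn on its gas

## Robot

A 6-joint arm with a two-finger parallel gripper is mounted at the origin on the work surface. World frame = base frame: x ahead of the robot, y to its left, z up, the work surface at z = 0. Lengths are in m, angles in rad, forces in N, time in s.
With the tool pointing down it reaches from about 0.35 to 0.775 m from the base axis. Payload 7.3 kg.
Tool frame: the origin (TCP) lies at the very end of the fingers, on their centre line; the grasp point (between the pads) lies robot.pinch_z behind it (robot.pinch_z is the distance from the TCP to the grasp point, in m); y points along the fingers, z is the direction in which the jaws open and shut, and the axes are right-handed (so a half turn about y gives the same grasp; the last joint's range is limited). The gripper opens to 92 mm and grips with 3 to 60 N. Pads are 19 mm wide; open, the fingers measure 130 mm over their backs; the gripper's body (75 mm by 190 mm) begins 47 mm behind the grasp point.
Start: joints at [-1.457, 0.342, 1.524, -0, 1.275, -0.146], TCP at [0.135, -0.507, 0.227] pointing down, gripper open.
Joint ranges: [-2.53, 2.53], [-0.77, 2.02], [0.04, 2.7], [-1, 4.14], [0.28, 2.66], [-3.11, 3.11]. Speed limits (rad/s): [2.57, 2.57, 3.14, 3.14, 3.14, 3.14].

## Interface

Orientations are given as [roll, pitch, yaw] about the fixed x, y, z axes, in that order (R = Rz(yaw) Ry(pitch) Rx(roll)).
In Python, from cell import status, viewer, robot gives the robot as it stands. The module is installed in compiled form; this text tells all that it offers.
- The arm moves only by the shell command python3 -m pendant 'ROWS' [FORCE]. ROWS is JSON, a list that holds one entry, the list of rows, each a list of 7 numbers: the shift along the tool's x, y, z in cm, then the turn, a rotation vector about the tool's x, y, z in rad, then the finger opening in cm, from 0 to 9.18. A call has 1 to 20 rows; each row is the pose to reach, as a shift and turn from the pose commanded when the call began, along the tool's axes at that moment; what a row does not reach only later rows make up. A row lasts 1/10 s, in which the tool goes at most 50 mm and 8.59 degrees, less where a joint would pass 70% of its speed; a pose out of reach is approached as far as the arm can. A call with a gripper value outside its range is refused whole. The fingers move at their own pace and stop on an object; FORCE is the grip in N (left out, the last holds). Time passes only in rows, so rows that repeat a pose let the fingers close. It gives the time, the measured TCP pose, the force and the opening at its end, in the units of the state.
- status.observe(): the state, without advancing time (a new reading comes with each control period).
- viewer.read_camera(name): name is "scene" or "top" or "wrist"; returns a dict with "image" (480x640x3 uint8, red, green, blue), "range_z" (480x640 float32, m along the optical axis (not along the pixel's ray), 0 where there is no reading), "fx", "fy", "cx", "cy" (pixels), "camera_from_world" (4x4, takes a point from world to camera coordinates). Camera axes: x right, y up, looking along -z (the intrinsics and any distortion apply to the point x, -y, -z); pixel columns grow to the right and rows downward; lengths in m; the calibration is good to about 2 mm. A picture is of the moment at which its call begins.
- robot.hand_in(): hands the job in, once; it reports no verdict.
The state is a dict: "time": time; "qpos": joint angles; "qvel": joint speeds; "joint_efforts": joint torques, N m; "tool_pos": TCP position; "tool_rot": TCP orientation; "contact_force": force on the tool from outside, world axes, zero at the start; "torque": the same for the moment, N m; "opening": finger opening in m.
Only numpy, scipy, OpenCV 4.12 (cv2) and the standard library are available. Lean on these libraries where they do the work, as an engineer would, in place of code of your own. Each camera call takes 0.05 s, during which the arm holds its last target. There are 200 camera calls.

## Task

Clamp the filter cell shut: hold in the release button on top of the lever's grip and swing the lever all the way down to its stop, then let the button spring back out so that the lever is latched. Only once it is clamped, open the gas by turning the cock's handle a quarter turn, from across the pipe to fully along it, against its stop. Leave everything else on the bench where it is.

Things in the scene. Friction and masses are not known exactly. Their poses are not given: they have to be found in the camera images.
- press: lever clamp fixed to the bench (it stands at the left or the right): grey base plate 200 x 130 mm, two cream cheeks 137 mm tall that carry the lever's pivot, and under the lever a steel filter cell 72 mm across with its lid at 65 mm. Origin: on the bench under the pivot. The lever reaches from the pivot towards local -x; z is up
- lever_pivot (a point): the lever's pivot, 120 mm above the bench; the pivot's axis is horizontal, along the press's local y. The toothed steel quadrant stands on the press's local +y side of the lever, 17 to 26 mm from the lever's middle plane, reaching 100 mm from the pivot and to 182 mm above the bench
- lever (a joint): angle the lever has swung down, rad: 0 = raised stop, the lever pointing 0.55 rad above level; 0.70 = down stop, the lever pointing 0.15 rad below level with its rubber foot on the filter cell's lid. Starts at 0 to 0.09. A pawl locks it against quadrant teeth unless the button is in by over 6 mm. Friction 2 N m (7 to 12 N at the button); it stays where it is left
- button_top (a point): centre of the flat top of the release button, a steel bar 34 mm along the lever x 20 mm wide, on the upper side of the lever's grey grip, 13 mm proud of it. It lies 190 mm along the lever from the pivot and, square to that, 25 mm above the lever's centre line; it is pushed in square to the lever, which also pushes the lever down. The grip is 27 mm wide, 24 mm thick, 145 to 250 mm from the pivot
- button (a joint): how far the button is pushed in, m: 0 = out, pawl engaged; 0.008 = fully in; spring force 2 N at the start to 5 N fully in
- gas: gas take-off fixed to the bench (on the other side from the press): grey base plate 240 x 70 mm, a steel pipe along its local x with its centre line 50 mm up, a brass ball cock in the pipe, and behind it (local x -0.005 to 0.055) an aluminium block with a round gauge, 140 mm tall. Origin: on the bench; the pipe runs from the block towards local -x; z is up
- cock_axis (a point): on the cock's upright turning axis at mid-height of its handle, 95 mm above the bench, at local x = -100 mm of the gas take-off
- cock_tip (a point): the free end of the cock's handle, on its centre line: a flat steel bar 14 mm wide, 10 mm thick, reaching 85 mm from the axis, 95 mm above the bench
- cock (a joint): angle of the handle, rad: 0 = shut, the handle square across the pipe, pointing to the take-off's local -y; it grows clockwise seen from above to the hard stop at 1.571 = open, the handle along the pipe, pointing to local -x. It starts at 0 to 0.12. Friction 0.25 N m (about 4 N when pushed 65 mm from the axis); it stays where it is left
- reagent: bystander: amber screw-cap bottle, 64 mm across, 140 mm tall; origin at its underside
- beaker: bystander: open glass beaker, 72 mm across, 90 mm tall; origin at its underside
- dish: bystander: lidded white dish, 88 mm across, 18 mm high; origin at its underside
- spanner: bystander: steel spanner lying flat, 160 mm long; origin near its middle
- tip_box: bystander: closed grey plastic box, 120 x 80 x 50 mm; origin at its underside
- jar: bystander: white screw-top jar, 60 mm across, 70 mm tall; origin at its underside
- weight: bystander: brass cylinder standing on end, 44 mm across, 40 mm tall; origin at its underside

How it is judged:
By the outcome, as a careful person would: the job done as asked, in the order asked, and still so for the second after the job is handed in, with the robot touching nothing.
It also fails if it takes over 58 s, if anything falls off the work surface, if the arm or the gripper's body presses on something with over 40 N, if the wrist force passes 120 N, or if a joint passes its speed limit or range.

## Working session

There is one attempt and no reset: what is moved stays moved. The work goes in short steps, Python scripts to look and compute and a shell command to move; the robot and the scene stay as the last step left them, time stands still between calls to the robot, and variables do not carry over. Pictures are saved under pics/ and viewed, about 8 in all and at most 12, crops included, and the job is handed in when it is done.

```bash
mkdir -p pics; cat > h.py <<'E'
import numpy as np, cv2
from cell import status, viewer, robot
def grab(n):
    d=viewer.read_camera(n); np.savez(f'{n}.npz',**d); return d
def world(d,u,v,z=None):
    M=np.array(d['camera_from_world']); R,t=M[:3,:3],M[:3,3]; c=-R.T@t
    r=R.T@np.array([(u-d['cx'])/d['fx'],-(v-d['cy'])/d['fy'],-1.])
    s=d['range_z'][int(v),int(u)] if z is None else (z-c[2])/r[2]
    return c+s*r
E
python3 - <<'E'
from h import *
print(status.observe(), robot.pinch_z)
for n in('scene','top'):
    d=grab(n); cv2.imwrite(f'pics/{n}0.png',d['image'][...,::-1]); print(n,d['fx'],d['cx'],np.round(d['camera_from_world'],3).tolist(), [k for k in d])
E
```

```text
{'time': 0.0, 'qpos': array([-1.45700068e+00,  3.42722870e-01,  1.52501689e+00,  4.26087249e-06,
        1.27541502e+00, -1.45971037e-01]), 'qvel': array([ 4.74266631e-06, -1.78567567e-03, -1.02464701e-03,  7.54089615e-04,
       -1.04487236e-03,  1.07520327e-03]), 'joint_efforts': array([-2.41495372e-04, -4.31239772e+01, -2.44220835e+01,  7.16014858e-02,
        5.59158681e-02, -1.35685577e-04]), 'tool_pos': array([ 0.13483904, -0.50696205,  0.22604494]), 'tool_rot': array([-1.57234125e+00,  2.31247364e-04, -2.88182740e+00]), 'contact_force': array([ 0.38592465, -0.1984605 , -0.27820266]), 'torque': array([-0.01331952, -0.05426537, -0.03379898]), 'opening': 0.09190700098811565} 0.0188
scene 606.1226972147805 324.7701254292348 [[0.022, 1.0, 0.004, 0.008], [-0.623, 0.01, 0.782, 0.208], [0.782, -0.02, 0.623, -1.91], [0.0, 0.0, 0.0, 1.0]] ['image', 'range_z', 'fx', 'fy', 'cx', 'cy', 'camera_from_world']
top 543.7223778369956 318.3615608920415 [[-0.002, -1.0, 0.014, -0.026], [0.991, -0.0, 0.133, -0.579], [-0.133, 0.014, 0.991, -1.684], [0.0, 0.0, 0.0, 1.0]] ['image', 'range_z', 'fx', 'fy', 'cx', 'cy', 'camera_from_world']
```

View pics/top0.png

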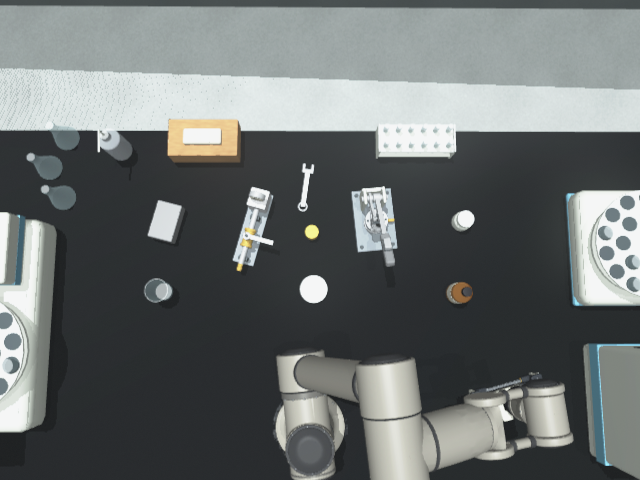

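View pics/scene0.png

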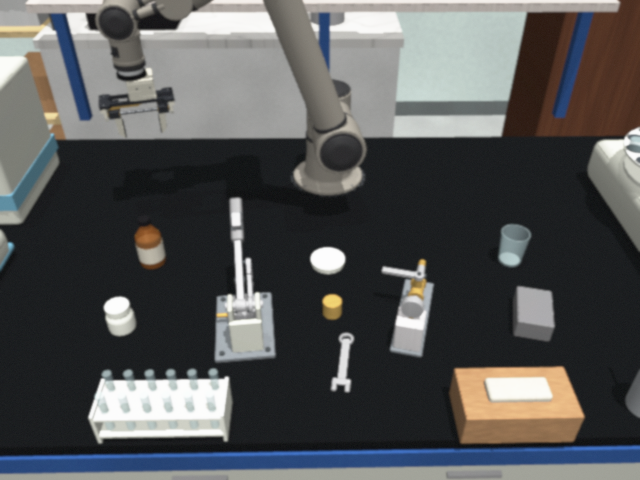

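The top view shows the press at right with its base about (352–397, 186–252), the lever pointing at the robot, and the grip near (388,255). The gas take-off is at left, with the cock axis near (248,238) and the handle tip near (272,242). I'll enlarge both and measure.

```bash
cat > m.py <<'E'
from h import *
ims=[]
for n,b in(('top',[(340,175,70,100),(225,180,60,95)]),('scene',[(205,190,80,175),(375,250,70,110)])):
    d={k:v for k,v in np.load(f'{n}.npz').items()}
    for (x,y,w,h) in b:
        s=min(400/w,300/h); ims.append(cv2.copyMakeBorder(c:=cv2.resize(d['image'][y:y+h,x:x+w],None,fx=s,fy=s,interpolation=cv2.INTER_CUBIC),0,300-c.shape[0] if c.shape[0]<300 else 0,0,max(0,400-c.shape[1]),cv2.BORDER_CONSTANT)[:300,:400]); print(n,x,y,round(s,2))
cv2.imwrite('pics/crop0.png',np.vstack([np.hstack(ims[:2]),np.hstack(ims[2:])])[...,::-1])
def P(d,u,v):
    return np.round(world(d,u,v),3)
d={k:v for k,v in np.load('top.npz').items()}
# base plates: not-black pixels with height <25mm
vv,uu=np.mgrid[0:480,0:640]
M=d['camera_from_world'];R,t=M[:3,:3],M[:3,3]
r=np.stack([(uu-d['cx'])/d['fx'],-(vv-d['cy'])/d['fy'],-np.ones_like(uu)],-1)*d['range_z'][...,None]
W=(r-t)@R; np.save('W.npy',W)
for nm,(x,y,w,h) in(('press',(340,175,70,100)),('gas',(225,180,60,95))):
    m=np.zeros((480,640),bool); m[y:y+h,x:x+w]=1
    m&=(d['image'].max(-1)>70)
    low=m&(W[...,2]<.03)
    rc=cv2.minAreaRect(W[low][:,:2].astype(np.float32)*1000); print(nm,rc,cv2.boxPoints(rc).tolist(), np.median(W[low][:,2]))
    hi=m&(W[...,2]>.085)
    print(nm,'high'); 
    for q in range(y,y+h,3):
        k=np.where(hi[q])[0]
        if len(k): print(q,k.min(),k.max(),np.round(W[q,k].mean(0),3),np.round(W[q,k][:,2].max(),3))
E
python3 m.py
```

```text
top 340 175 3.0
top 225 180 3.16
scene 205 190 1.71
scene 375 250 2.73
press ((639.4325561523438, -208.16574096679688), (238.06353759765625, 134.37351989746094), 5.6315460205078125) [[514.3822021484375, -152.98394775390625], [527.568359375, -286.70892333984375], [764.48291015625, -263.3475341796875], [751.2967529296875, -129.62255859375]] 0.010830226099546167
press high
187 382 384 [ 0.725 -0.222  0.135] 0.138
190 362 384 [ 0.721 -0.194  0.111] 0.144
193 361 385 [ 0.71  -0.191  0.119] 0.14
196 362 387 [ 0.698 -0.196  0.132] 0.147
199 361 387 [ 0.689 -0.194  0.131] 0.144
202 363 385 [ 0.68  -0.195  0.129] 0.142
205 363 383 [ 0.671 -0.191  0.128] 0.157
208 369 381 [ 0.659 -0.196  0.144] 0.159
211 370 381 [ 0.648 -0.195  0.156] 0.176
214 370 382 [ 0.639 -0.197  0.154] 0.18
217 370 383 [ 0.629 -0.198  0.156] 0.187
220 370 383 [ 0.62  -0.198  0.157] 0.184
223 364 384 [ 0.594 -0.186  0.263] 1.746
226 371 385 [ 0.602 -0.201  0.158] 0.191
229 371 385 [ 0.593 -0.202  0.158] 0.191
232 381 386 [ 0.578 -0.213  0.196] 0.202
235 381 389 [ 0.568 -0.215  0.206] 0.212
238 380 389 [ 0.558 -0.212  0.21
[... 510 characters left out ...]
5633544922], [737.9736328125, 83.70066833496094], [763.8895263671875, 196.6919708251953], [488.3209228515625, 259.8968505859375]] 0.008407783006517218
gas high
189 253 260 [0.73  0.166 0.088] 0.092
192 250 269 [0.714 0.158 0.116] 0.141
195 249 269 [0.702 0.156 0.127] 0.144
198 249 266 [0.676 0.15  0.209] 1.746
201 249 266 [0.69  0.158 0.094] 0.112
204 250 264 [0.682 0.163 0.088] 0.092
207 257 264 [0.673 0.153 0.088] 0.093
216 254 254 [ 0.35  -0.003  1.746] 1.746
225 251 251 [ 0.35  -0.003  1.746] 1.746
228 257 257 [ 0.35  -0.003  1.746] 1.746
234 243 249 [0.586 0.195 0.101] 0.106
237 243 259 [0.577 0.179 0.102] 0.109
240 253 269 [0.568 0.149 0.098] 0.103
243 263 273 [0.559 0.128 0.098] 0.106
```

View pics/crop0.png

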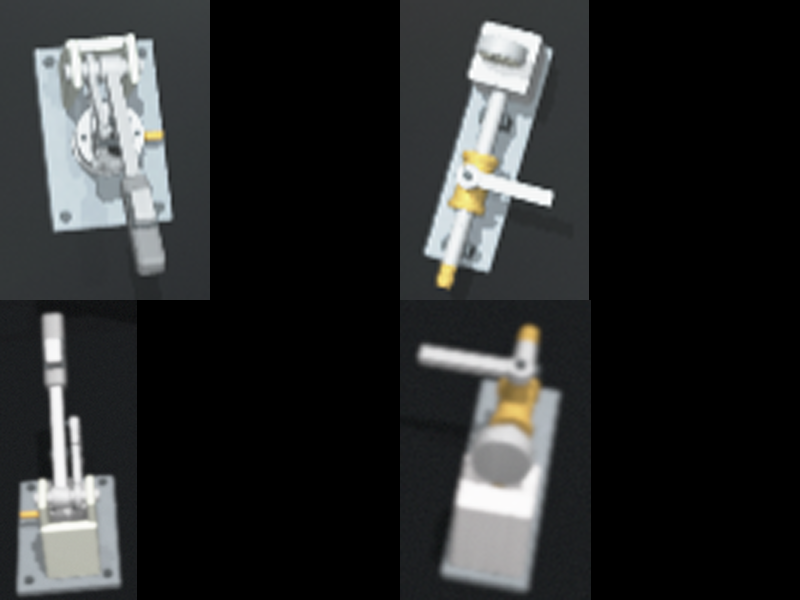

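```bash
cat > m2.py <<'E'
from h import *
T={k:v for k,v in np.load('top.npz').items()};S={k:v for k,v in np.load('scene.npz').items()}
def tri(a,b):
    A=[];B=[]
    for d,(u,v) in((T,a),(S,b)):
        M=d['camera_from_world'];c=-M[:3,:3].T@M[:3,3];r=world(d,u,v,0)-c;r/=np.linalg.norm(r)
        Pm=np.eye(3)-np.outer(r,r);A.append(Pm);B.append(Pm@c)
    p=np.linalg.solve(sum(A),sum(B));return p.round(4),[np.linalg.norm(a_@p-b_).round(4) for a_,b_ in zip(A,B)]
def blob(d,box,lo):
    x,y,w,h=box;g=d['image'][y:y+h,x:x+w].min(-1).astype(np.uint8)
    n,l,s,c=cv2.connectedComponentsWithStats((g>lo).astype(np.uint8));
    i=1+s[1:,4].argmax();return (c[i]+[x,y]).round(2),s[i]
for lo in(170,185,200,215): print(lo,blob(T,(378,236,20,16),lo),blob(S,(228,205,16,27),lo))
print('plate press',[world(T,340+u/3,175+v/3,.01).round(3)[:2].tolist() for u,v in((35,48),(55,231),(152,40),(172,219))])
print('gas plate right edge',[world(T,225+(u-400)/3.16,180+v/3.16,.01).round(3)[:2].tolist() for u,v in((552,48),(491,271),(425,256),(468,100))])
print('handle boss/tip top z.1',[world(T,225+(u-400)/3.16,180+v/3.16,.1).round(3).tolist() for u,v in((468,176),(552,198))])
f=lambda u,v:(375+(u-400)/2.73,250+(v-300)/2.73)
print('tri boss',tri((225+68/3.16,180+176/3.16),f(520,366)),'tip',tri((225+152/3.16,180+198/3.16),f(419,355)))
print('pipe',[world(T,225+(u-400)/3.16,180+v/3.16,.062).round(3)[:2].tolist() for u,v in((492,110),(457,240))])
b=[blob(T,(378,236,20,16),200)[0],blob(S,(228,205,16,27),200)[0]]
print('tri button',tri(*b))
E
python3 m2.py
```

```text
170 (array([389.94, 241.6 ]), array([  6,   0,  13,  12, 122], dtype=int32)) (array([235.6 , 215.23]), array([  3,   0,  10,  21, 188], dtype=int32))
185 (array([389.71, 241.65]), array([  6,   0,  13,  12, 108], dtype=int32)) (array([235.52, 215.08]), array([  3,   0,  10,  21, 173], dtype=int32))
200 (array([387.36, 242.69]), array([ 6,  2,  8, 10, 58], dtype=int32)) (array([235.6 , 215.84]), array([  4,   0,   8,  21, 146], dtype=int32))
215 (array([387.28, 242.57]), array([ 6,  2,  7, 10, 46], dtype=int32)) (array([235.52, 218.13]), array([  4,   7,   8,  14, 102], dtype=int32))
plate press [[0.741, -0.136], [0.541, -0.156], [0.75, -0.264], [0.554, -0.281]]
gas plate right edge [[0.727, 0.12], [0.497, 0.179], [0.512, 0.246], [0.673, 0.205]]
handle boss/tip top z.1 [[0.581, 0.193, 0.1], [0.56, 0.112, 0.1]]
tri boss (array([0.5816, 0.1949, 0.0992]), [np.float64(0.0015), np.float64(0.0015)]) tip (array([0.5606, 0.1129, 0.0944]), [np.float64(0.0004), np.float64(0.0004)])
pipe [[0.653, 0.175], [0.523, 0.208]]
tri button (array([ 0.5416, -0.2166,  0.2413]), [np.float64(0.0001), np.float64(0.0001)])
```

```bash
cat >> h.py <<'E'
from scipy.spatial.transform import Rotation as Ro
def pose():
    s=status.observe(); return np.array(s['tool_pos']),Ro.from_euler('xyz',s['tool_rot'])
def rows(targets,base=None):
    p,R=base or pose()
    for q,Q in targets:
        d=R.inv().apply(np.array(q)-p)*100; w=(R.inv()*Q).as_rotvec()
        print(np.round(d,2).tolist(),np.round(w,3).tolist())
PSI=.095; PIV=np.array([.6895,-.2025,.12]); ux=np.array([np.cos(PSI),np.sin(PSI),0]); uy=np.array([-ux[1],ux[0],0]); uz=np.array([0,0,1.])
def lev(e,along=.19,h=.025,tilt=None):
    f=lambda e:(-np.cos(e)*ux+np.sin(e)*uz, np.sin(e)*ux+np.cos(e)*uz)
    d,n=f(e); p=PIV+along*d+h*n
    y=-f(e if tilt is None else tilt)[1]; z=-uy; x=np.cross(y,z)
    return p,Ro.from_matrix(np.c_[x,y,z])
E
python3 - <<'E'
from h import *
print(lev(.55)[0],lev(.46)[0])
rows([lev(.55,h=.065)])
E
```

```text
[ 0.54125898 -0.21662542  0.24062369] [ 0.53106636 -0.21759664  0.22675145]
[-48.8, -4.83, -17.29] [-0.044, 0.161, -0.549]
```

```bash
python3 -m pendant '[[[-10,-10,-3,0,0,0,0],[-48,-12,-17,-0.04,0.16,-0.3,0],[-48,-12,-17,-0.04,0.16,-0.55,0],[-48,-12,-17,-0.04,0.16,-0.55,0],[-48,-12,-17,-0.04,0.16,-0.55,0],[-48,-12,-17,-0.04,0.16,-0.55,0],[-48,-12,-17,-0.04,0.16,-0.55,0],[-48,-12,-17,-0.04,0.16,-0.55,0],[-48,-12,-17,-0.04,0.16,-0.55,0],[-48,-12,-17,-0.04,0.16,-0.55,0],[-48,-12,-17,-0.04,0.16,-0.55,0],[-48,-12,-17,-0.04,0.16,-0.55,0],[-48,-12,-17,-0.04,0.16,-0.55,0],[-48,-12,-17,-0.04,0.16,-0.55,0],[-48,-12,-17,-0.04,0.16,-0.55,0],[-48,-12,-17,-0.04,0.16,-0.55,0],[-48,-12,-17,-0.04,0.16,-0.55,0],[-48,-12,-17,-0.04,0.16,-0.55,0],[-48,-12,-17,-0.04,0.16,-0.55,0],[-48,-12,-17,-0.04,0.16,-0.55,0]]]' 10
python3 - <<'E'
from h import *
print(status.observe()['qpos'].round(2),status.observe()['contact_force'].round(1))
rows([lev(.55,h=.055),lev(.55,h=.035)])
a=grab('scene');b=grab('wrist')
cv2.imwrite('pics/v1.png',np.hstack([cv2.resize(a['image'][60:360,100:400],(400,400)),cv2.resize(b['image'],(400,300),interpolation=cv2.INTER_AREA)[:300] if 0 else np.vstack([cv2.resize(b['image'],(400,300)),np.zeros((100,400,3),np.uint8)])])[...,::-1])
E
```

```text
time: 2.1
tool_pos: [0.5551, -0.2198, 0.3468]
tool_rot: [-1.565, -0.551, -3.048]
contact_force: [-0.7, -0.5, 0.3]
opening: 0.0
[-0.38  0.8   0.53 -0.32  2.28  0.95] [-0.7 -0.5  0.3]
[-4.41, 6.75, -0.49] [-0.005, -0.001, 0.001]
[-4.41, 8.75, -0.5] [-0.005, -0.001, 0.001]
```

View pics/v1.png

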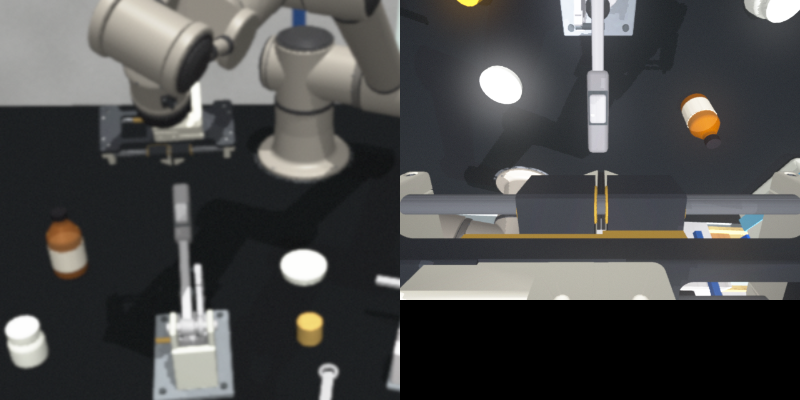

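The hand is tilted square to the lever, and the wrist view puts the button at about (317,173) in the full image. The lever lies under the fingers' centre line. Next I'll cross-check the position with the wrist ray.

```bash
python3 - <<'E'
from h import *
d={k:v for k,v in np.load('wrist.npz').items()}
g=d['image'][130:210,295:345].min(-1)
for lo in(190,210,225):
    n,l,s,c=cv2.connectedComponentsWithStats((g>lo).astype(np.uint8))
    for i in range(1,n):
        if s[i,4]>100: 
            u,v=c[i]+[295,130]; print(lo,s[i],world(d,u,v).round(4),world(d,u,v,.24).round(4))
E
```

```text
190 [   9   22   25   45 1111] [ 0.5434 -0.217   0.2345] [ 0.5474 -0.2167  0.24  ]
190 [ 11  71  22   9 194] [ 0.5147 -0.2199  0.2365] [ 0.5178 -0.2197  0.24  ]
210 [   9   23   25   44 1066] [ 0.5431 -0.2172  0.2348] [ 0.547  -0.2169  0.24  ]
225 [ 10  24  23  43 936] [ 0.5431 -0.2172  0.2354] [ 0.5465 -0.217   0.24  ]
```

```bash
python3 -m pendant '[[[-4.4,5,-0.5,0,0,0,0],[-4.4,8,-0.5,0,0,0,0],[-4.4,8.8,-0.5,0,0,0,0],[-4.4,9.2,-0.5,0,0,0,0],[-4.4,9.4,-0.5,0,0,0,0],[-4.4,9.6,-0.5,0,0,0,0],[-4.4,9.6,-0.5,0,0,0,0]]]'
python3 - <<'E'
from h import *
print(lev(.55,h=.025)[0])
a=grab('wrist');cv2.imwrite('pics/v2.png',a['image'][100:400,120:520][...,::-1])
E
```

```text
time: 2.9
tool_pos: [0.5425, -0.2168, 0.2427]
tool_rot: [-1.564, -0.549, -3.048]
contact_force: [0.3, -0.1, -0.2]
opening: 0.0002
[ 0.54125898 -0.21662542  0.24062369]
```

View pics/v2.png

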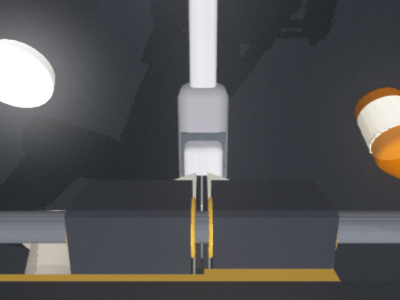

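```bash
python3 - <<'E'
from h import *
rows([lev(.55,h=.020),lev(.55,h=.015)]+[lev(e,h=.015) for e in (.5,.44,.38,.32,.26,.2,.14,.08,.02,-.04,-.08,-.11,-.13,-.15)])
E
```

```text
[-0.0, 0.74, -0.03] [-0.006, -0.001, -0.001]
[-0.0, 1.24, -0.03] [-0.006, -0.001, -0.001]
[0.05, 2.19, -0.04] [-0.006, -0.001, 0.049]
[0.05, 3.33, -0.04] [-0.006, -0.001, 0.109]
[-0.02, 4.47, -0.05] [-0.006, -0.001, 0.169]
[-0.16, 5.61, -0.06] [-0.006, -0.001, 0.229]
[-0.36, 6.73, -0.07] [-0.006, -0.0, 0.289]
[-0.63, 7.84, -0.07] [-0.006, -0.0, 0.349]
[-0.97, 8.94, -0.08] [-0.006, -0.0, 0.409]
[-1.38, 10.01, -0.09] [-0.006, 0.0, 0.469]
[-1.84, 11.05, -0.1] [-0.006, 0.0, 0.529]
[-2.37, 12.06, -0.1] [-0.006, 0.0, 0.589]
[-2.76, 12.72, -0.11] [-0.006, 0.001, 0.629]
[-3.06, 13.2, -0.11] [-0.006, 0.001, 0.659]
[-3.27, 13.52, -0.11] [-0.006, 0.001, 0.679]
[-3.49, 13.83, -0.11] [-0.006, 0.001, 0.699]
```

```bash
python3 -m pendant '[[[0,0.4,0,0,0,0,0],[0,0.7,0,0,0,0,0],[0,1.0,0,0,0,0,0],[0,1.25,0,0,0,0,0],[0.05,1.7,0,0,0,0.025,0],[0.05,2.2,0,0,0,0.05,0],[0.05,2.2,0,0,0,0.05,0]]]'
```

```text
time: 3.65
tool_pos: [0.5305, -0.2178, 0.2239]
tool_rot: [-1.564, -0.497, -3.048]
contact_force: [6.0, 0.5, 3.4]
opening: 0.0008
```

```bash
python3 - <<'E'
from h import *
rows([lev(e,h=.013) for e in (.46,.42,.38,.34,.3,.26,.22,.18,.14,.1,.06,.02,-.02,-.05,-.08)],lev(.5,h=.015))
E
```

```text
[0.04, 0.96, 0.0] [0.0, 0.0, 0.04]
[0.04, 1.72, -0.0] [-0.0, -0.0, 0.08]
[0.02, 2.48, 0.0] [0.0, 0.0, 0.12]
[-0.04, 3.24, 0.0] [0.0, 0.0, 0.16]
[-0.12, 4.0, 0.0] [0.0, 0.0, 0.2]
[-0.24, 4.75, 0.0] [0.0, 0.0, 0.24]
[-0.38, 5.5, 0.0] [0.0, 0.0, 0.28]
[-0.56, 6.24, 0.0] [0.0, 0.0, 0.32]
[-0.76, 6.98, 0.0] [-0.0, -0.0, 0.36]
[-0.99, 7.7, 0.0] [0.0, 0.0, 0.4]
[-1.26, 8.42, 0.0] [0.0, 0.0, 0.44]
[-1.55, 9.12, 0.0] [0.0, 0.0, 0.48]
[-1.87, 9.81, 0.0] [0.0, 0.0, 0.52]
[-2.12, 10.32, 0.0] [0.0, -0.0, 0.55]
[-2.39, 10.83, 0.0] [0.0, -0.0, 0.58]
```

```bash
python3 -m pendant '[[[0.1,0.95,0,0,0,0.04,0],[0.1,1.7,0,0,0,0.08,0],[0.1,2.45,0,0,0,0.12,0]]]'
python3 - <<'E'
from h import *
a=grab('scene');b=grab('wrist')
cv2.imwrite('pics/v3.png',np.hstack([cv2.resize(a['image'][150:350,150:350],(400,400),interpolation=cv2.INTER_CUBIC),cv2.resize(b['image'][100:400,170:470],(400,400))])[...,::-1])
E
```

```text
time: 3.95
tool_pos: [0.5191, -0.2189, 0.2028]
tool_rot: [-1.564, -0.374, -3.046]
contact_force: [9.2, 1.2, 5.4]
opening: 0.0004
```

View pics/v3.png

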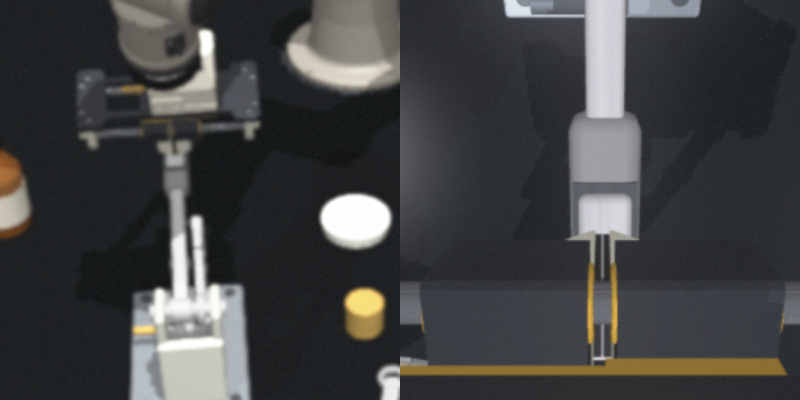

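```bash
python3 - <<'E'
from h import *
rows([lev(e,along=.187,h=.013) for e in (.34,.3,.26,.22,.18,.14,.1,.06,.02,-.02,-.05)],pose())
E
```

```text
[-0.36, 0.76, -0.02] [-0.006, -0.0, 0.037]
[-0.35, 1.51, -0.02] [-0.006, -0.0, 0.077]
[-0.37, 2.26, -0.03] [-0.006, 0.0, 0.117]
[-0.42, 3.0, -0.03] [-0.006, 0.0, 0.157]
[-0.51, 3.75, -0.04] [-0.006, 0.0, 0.197]
[-0.62, 4.49, -0.04] [-0.006, 0.0, 0.237]
[-0.76, 5.23, -0.05] [-0.006, 0.001, 0.277]
[-0.93, 5.96, -0.05] [-0.006, 0.001, 0.317]
[-1.12, 6.68, -0.05] [-0.006, 0.001, 0.357]
[-1.35, 7.4, -0.06] [-0.006, 0.001, 0.397]
[-1.54, 7.92, -0.06] [-0.006, 0.001, 0.427]
```

```bash
python3 -m pendant '[[[-0.2,0.75,0,0,0,0.04,0],[-0.35,1.5,0,0,0,0.08,0],[-0.37,2.25,0,0,0,0.12,0],[-0.42,3.0,0,0,0,0.16,0],[-0.5,3.75,0,0,0,0.2,0],[-0.62,4.5,0,0,0,0.24,0],[-0.75,5.25,0,0,0,0.28,0]]]'; python3 - <<'E'
from h import *
s=status.observe();print(s['contact_force'])
rows([lev(e,along=.187,h=.013) for e in (.06,.02,-.02,-.05,-.08,-.1,-.12,-.14,-.15,-.16)],pose())
E
```

```text
time: 4.75
tool_pos: [0.5045, -0.2206, 0.1516]
tool_rot: [-1.565, -0.1, -3.045]
contact_force: [-0.6, 1.3, 8.0]
opening: 0.0004
[-0.64877951  1.3003906   8.00868929]
[-0.07, 0.74, -0.05] [-0.005, 0.002, 0.04]
[-0.07, 1.49, -0.06] [-0.005, 0.002, 0.08]
[-0.09, 2.24, -0.06] [-0.005, 0.002, 0.12]
[-0.13, 2.8, -0.06] [-0.005, 0.002, 0.15]
[-0.18, 3.36, -0.07] [-0.005, 0.002, 0.18]
[-0.22, 3.73, -0.07] [-0.005, 0.002, 0.2]
[-0.28, 4.1, -0.07] [-0.005, 0.002, 0.22]
[-0.34, 4.47, -0.07] [-0.005, 0.002, 0.24]
[-0.37, 4.66, -0.07] [-0.005, 0.002, 0.25]
[-0.4, 4.84, -0.07] [-0.005, 0.002, 0.26]
```

Force is now 8 N, purely normal. On towards the stop.

```bash
python3 -m pendant '[[[-0.07,0.75,0,0,0,0.04,0],[-0.07,1.5,0,0,0,0.08,0],[-0.09,2.25,0,0,0,0.12,0],[-0.13,2.8,0,0,0,0.15,0],[-0.18,3.35,0,0,0,0.18,0],[-0.22,3.7,0,0,0,0.2,0],[-0.22,3.7,0,0,0,0.2,0]]]'; python3 -m pendant '[[[-0.05,0.2,0,0,0,0.01,0],[-0.1,0.4,0,0,0,0.02,0],[-0.1,0.4,0,0,0,0.02,0]]]'
```

```text
time: 5.45
tool_pos: [0.5021, -0.2208, 0.1136]
tool_rot: [-1.567, 0.097, -3.044]
contact_force: [-3.3, -0.0, 5.5]
opening: 0.0006
time: 5.75
tool_pos: [0.5032, -0.2207, 0.1096]
tool_rot: [-1.567, 0.116, -3.044]
contact_force: [-4.2, -0.2, 4.3]
opening: 0.0001
```

```bash
python3 -m pendant '[[[0.0,0.2,0,0,0,0.01,0],[0.0,0.4,0,0,0,0.02,0],[0.0,0.4,0,0,0,0.02,0]]]';python3 -m pendant '[[[0.0,0.15,0,0,0,0,0],[0.0,0.3,0,0,0,0.01,0],[0.0,0.3,0,0,0,0.01,0]]]'
```

```text
time: 6.05
tool_pos: [0.5037, -0.2208, 0.1078]
tool_rot: [-1.566, 0.137, -3.043]
contact_force: [-12.0, 1.4, 21.8]
opening: 0.0006
time: 6.35
tool_pos: [0.5039, -0.2208, 0.1073]
tool_rot: [-1.565, 0.148, -3.042]
contact_force: [-24.5, 5.1, 43.9]
opening: 0.0007
```

At the stop: z 0.107 against the expected 0.108, and the force is rising steeply. Backing off square to the lever, then a look.

```bash
python3 -m pendant '[[[0.0,-0.4,0,0,0,0,0],[0.0,-0.8,0,0,0,0,0],[0.0,-1.2,0,0,0,0,0],[0,-1.8,0,0,0,0,0],[0,-3,0,0,0,0,0],[0,-7,0,0,0,0,0],[0,-12,0,0,0,0,0],[0,-16,0,0,0,0,0],[0,-20,0,0,0,0,0],[0,-20,0,0,0,0,0],[0,-20,0,0,0,0,0]]]'
python3 - <<'E'
from h import *
a=grab('scene');b=grab('wrist')
g=b['image'];d=b
W=lambda u,v:world(d,u,v).round(4)
cv2.imwrite('pics/v4.png',np.hstack([cv2.resize(a['image'][190:370,170:320],(400,480),interpolation=cv2.INTER_CUBIC),cv2.resize(g,(400,300))[:480] if 0 else np.vstack([cv2.resize(g,(400,300)),np.zeros((180,400,3),np.uint8)])])[...,::-1])
E
```

```text
time: 7.45
tool_pos: [0.4763, -0.2227, 0.3017]
tool_rot: [-1.564, 0.151, -3.044]
contact_force: [-0.7, 0.1, -0.1]
opening: 0.0002
```

View pics/v4.png

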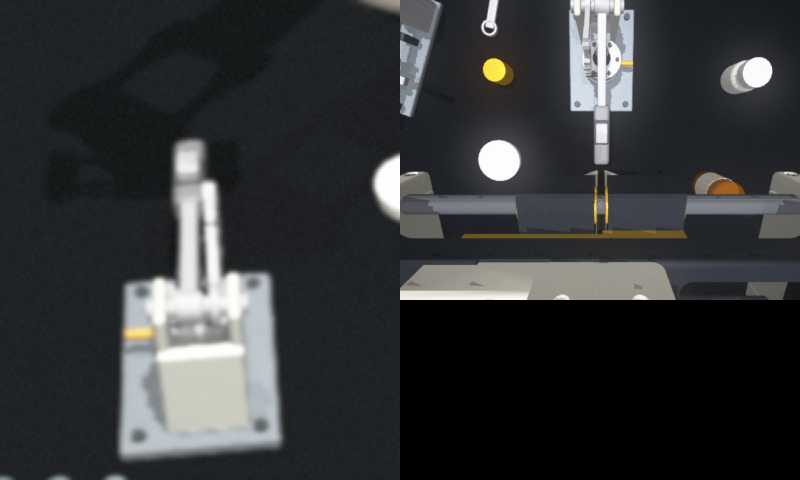

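The lever is down and the button (wrist view, about (322,213)) appears proud. I'll check heights along the lever by depth.

```bash
python3 - <<'E'
from h import *
d={k:v for k,v in np.load('wrist.npz').items()}
for v in range(60,262,8):
    p=world(d,322,v);r=p-PIV;a=-r@ux
    print(v,round(a,3),p.round(4),d['image'][v,322], 'h over line e=-.15:',round(( r@(np.sin(-.15)*ux+np.cos(.15)*uz))*1000,1))
E
```

```text
60 0.039 [ 0.6509 -0.2065  0.1202] [251 251 253] h over line e=-.15: 6.0
68 0.046 [ 0.6437 -0.2072  0.1201] [251 251 252] h over line e=-.15: 7.0
76 0.054 [ 0.6361 -0.208   0.1212] [251 251 253] h over line e=-.15: 9.2
84 0.06 [ 0.6296 -0.2086  0.1186] [250 250 252] h over line e=-.15: 7.6
92 0.067 [ 0.623  -0.2092  0.1158] [250 250 252] h over line e=-.15: 5.9
100 0.074 [ 0.6156 -0.21    0.1154] [250 250 252] h over line e=-.15: 6.6
108 0.081 [ 0.6085 -0.2106  0.1139] [249 250 251] h over line e=-.15: 6.1
116 0.089 [ 0.601  -0.2114  0.1133] [249 249 251] h over line e=-.15: 6.7
124 0.096 [ 0.5936 -0.2121  0.1122] [249 249 251] h over line e=-.15: 6.7
132 0.104 [ 0.5859 -0.2128  0.1118] [248 248 251] h over line e=-.15: 7.5
140 0.112 [ 0.5784 -0.2136  0.1101] [248 248 250] h over line e=-.15: 6.9
148 0.119 [ 0.5709 -0.2143  0.108 ] [248 248 250] h over line e=-.15: 5.9
156 0.127 [ 0.5631 -0.215   0.1064] [248 247 250] h over line e=-.15: 5.6
164 0.135 [ 0.5551 -0.2158  0.1063] [247 247 250] h over line e=-.15: 6.7
172 0.143 [ 0.5469 -0.2166  0.1078] [195 194 202] h over line e=-.15: 9.4
180 0.151 [ 0.5388 -0.2174  0.107 ] [204 205 212] h over line e=-.15: 9.8
188 0.16 [ 0.5307 -0.2182  0.1065] [205 202 210] h over line e=-.15: 10.5
196 0.168 [ 0.5225 -0.2189  0.1113] [138 140 145] h over line e=-.15: 16.5
204 0.176 [ 0.5145 -0.2197  0.1177] [244 244 247] h over line e=-.15: 24.1
212 0.184 [ 0.5064 -0.2204  0.117 ] [237 236 241] h over line e=-.15: 24.5
220 0.192 [ 0.4981 -0.2212  0.1143] [231 232 236] h over line e=-.15: 23.1
228 0.201 [ 0.4899 -0.222   0.1145] [197 196 204] h over line e=-.15: 24.5
236 0.211 [ 0.48   -0.2231  0.0996] [182 182 187] h over line e=-.15: 11.3
244 0.219 [ 0.4711 -0.2239  0.098 ] [184 182 188] h over line e=-.15: 11.0
252 0.229 [ 0.462  -0.2248  0.0958] [189 187 195] h over line e=-.15: 10.2
260 0.238 [ 0.4531 -0.2257  0.0954] [168 167 172] h over line e=-.15: 11.2
```

Lever lies on the −0.15 rad line, at the stop. The button is back to 24 mm above the centre line, i.e. fully out, so it's latched. Now the cock.

```bash
cat >> h.py <<'E'
AX=np.array([.5815,.194,0]); GY=-.25
def cock(c,off,r=.06,z=.082):
    Rg=Ro.from_euler('z',GY); dr=Rg.apply([-np.sin(c),-np.cos(c),0]); v=Rg.apply([-np.cos(c),np.sin(c),0])
    y=-uz; x=-v
    return AX+r*dr-off*v+z*uz, Ro.from_matrix(np.c_[x,y,np.cross(x,y)])
E
python3 - <<'E'
from h import *
print(cock(0,.035)[0],status.observe()['qpos'].round(2))
rows([cock(0,.035,z=.25)])
E
```

```text
[0.6005677  0.12720612 0.082     ] [-0.64  0.22  1.5   0.1   1.31  0.81]
[-14.94, 7.11, -33.58] [-0.206, -2.787, -0.031]
```

```bash
python3 -m pendant '[[[-15,6,-33.5,-0.2,-2.79,-0.03,0],[-15,6,-33.5,-0.2,-2.79,-0.03,0],[-15,6,-33.5,-0.2,-2.79,-0.03,0],[-15,6,-33.5,-0.2,-2.79,-0.03,0],[-15,6,-33.5,-0.2,-2.79,-0.03,0],[-15,6,-33.5,-0.2,-2.79,-0.03,0],[-15,6,-33.5,-0.2,-2.79,-0.03,0],[-15,6,-33.5,-0.2,-2.79,-0.03,0],[-15,6,-33.5,-0.2,-2.79,-0.03,0],[-15,6,-33.5,-0.2,-2.79,-0.03,0],[-15,6,-33.5,-0.2,-2.79,-0.03,0],[-15,6,-33.5,-0.2,-2.79,-0.03,0],[-15,6,-33.5,-0.2,-2.79,-0.03,0],[-15,6,-33.5,-0.2,-2.79,-0.03,0],[-15,6,-33.5,-0.2,-2.79,-0.03,0],[-15,6,-33.5,-0.2,-2.79,-0.03,0],[-15,6,-33.5,-0.2,-2.79,-0.03,0],[-15,6,-33.5,-0.2,-2.79,-0.03,0],[-15,6,-33.5,-0.2,-2.79,-0.03,0],[-15,6,-33.5,-0.2,-2.79,-0.03,0]]]'
python3 - <<'E'
from h import *
print(status.observe()['qpos'].round(2))
rows([cock(0,.035,z=.25),cock(0,.035),cock(0,.02)])
b=grab('wrist');cv2.imwrite('pics/v5.png',b['image'][...,::-1])
E
```

```text
time: 9.55
tool_pos: [0.5997, 0.1261, 0.26]
tool_rot: [-1.571, -0.003, -0.247]
contact_force: [-0.2, 0.4, -0.8]
opening: 0.0007
[ 0.08  0.49  1.21 -0.    1.45 -1.24]
[0.06, 1.0, 0.13] [0.001, 0.003, 0.003]
[0.0, 17.8, 0.14] [0.001, 0.003, 0.003]
[-1.5, 17.79, 0.15] [0.001, 0.003, 0.003]
```

View pics/v5.png

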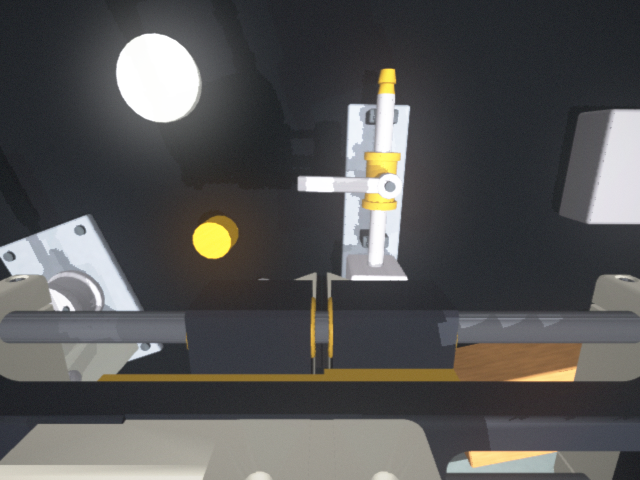

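```bash
python3 - <<'E'
from h import *
d={k:v for k,v in np.load('wrist.npz').items()}
for u,v in((389,186),(299,184)): print(world(d,u,v,.1).round(4),world(d,u,v).round(4))
E
python3 -m pendant '[[[0,5,0.1,0,0,0,0],[0,10,0.1,0,0,0,0],[0,14,0.1,0,0,0,0],[0,16.5,0.1,0,0,0,0],[0,17.8,0.1,0,0,0,0],[0,17.8,0.1,0,0,0,0]]]'
python3 - <<'E'
from h import *
rows([cock(0,.017)]+[cock(c,.015) for c in np.arange(0,1.5,.1)])
E
```

```text
[0.581  0.1947 0.1   ] [0.5804 0.1941 0.104 ]
[0.5589 0.1149 0.1   ] [0.5591 0.1148 0.0986]
time: 10.2
tool_pos: [0.6005, 0.1264, 0.082]
tool_rot: [-1.571, -0.003, -0.25]
contact_force: [-0.6, -0.5, 0.7]
opening: 0.0007
[-1.82, -0.01, 0.08] [0.001, 0.0, 0.003]
[-2.02, -0.01, 0.08] [0.001, 0.0, 0.003]
[-2.62, -0.01, -0.04] [0.0, 0.1, 0.003]
[-3.24, -0.01, -0.1] [0.0, 0.2, 0.003]
[-3.86, -0.01, -0.1] [0.0, 0.3, 0.003]
[-4.47, -0.01, -0.03] [-0.0, 0.4, 0.003]
[-5.08, -0.02, 0.1] [-0.0, 0.5, 0.003]
[-5.67, -0.02, 0.28] [-0.0, 0.6, 0.003]
[-6.24, -0.02, 0.52] [-0.0, 0.7, 0.003]
[-6.78, -0.02, 0.82] [-0.001, 0.8, 0.003]
[-7.28, -0.02, 1.18] [-0.001, 0.9, 0.003]
[-7.76, -0.03, 1.58] [-0.001, 1.0, 0.003]
[-8.18, -0.03, 2.02] [-0.001, 1.1, 0.003]
[-8.57, -0.03, 2.51] [-0.001, 1.2, 0.003]
[-8.9, -0.03, 3.03] [-0.001, 1.3, 0.003]
[-9.17, -0.03, 3.58] [-0.002, 1.4, 0.003]
```

The wrist rays agree (axis 0.581, 0.194). Sweeping to about 1.3 rad.

```bash
python3 -m pendant '[[[-1,0,0.1,0,0,0,0],[-1.8,0,0.1,0,0,0,0],[-2.6,0,0,0,0.1,0,0],[-3.25,0,-0.1,0,0.2,0,0],[-3.85,0,-0.1,0,0.3,0,0],[-4.5,0,0,0,0.4,0,0],[-5.1,0,0.1,0,0.5,0,0],[-5.65,0,0.3,0,0.6,0,0]]]'; python3 -m pendant '[[[0,0,0,0,0,0,0]]]'
```

```text
time: 11.0
tool_pos: [0.5486, 0.1426, 0.0855]
tool_rot: [-1.564, -0.009, -0.852]
contact_force: [2.7, -4.9, -1.1]
opening: 0.0005
time: 11.1
tool_pos: [0.548, 0.1432, 0.0855]
tool_rot: [-1.564, -0.008, -0.849]
contact_force: [0.7, -3.6, 0.3]
opening: 0.0006
```

```bash
python3 - <<'E'
from h import *
rows([cock(c,.015) for c in (.6,.7,.8,.9,1.0,1.1,1.2,1.3,1.4,1.5)])
E
```

```text
[-0.11, 0.34, -0.13] [-0.007, 0.001, 0.008]
[-0.72, 0.34, -0.25] [-0.007, 0.101, 0.008]
[-1.33, 0.33, -0.31] [-0.007, 0.201, 0.007]
[-1.95, 0.33, -0.3] [-0.008, 0.301, 0.007]
[-2.57, 0.32, -0.24] [-0.008, 0.401, 0.007]
[-3.17, 0.32, -0.11] [-0.009, 0.501, 0.006]
[-3.76, 0.32, 0.07] [-0.009, 0.601, 0.006]
[-4.33, 0.31, 0.32] [-0.009, 0.701, 0.005]
[-4.87, 0.31, 0.62] [-0.01, 0.801, 0.005]
[-5.38, 0.31, 0.97] [-0.01, 0.901, 0.004]
```

```bash
python3 -m pendant '[[[-0.7,0.1,-0.25,0,0.1,0,0],[-1.3,0.2,-0.3,0,0.2,0,0],[-1.95,0.3,-0.3,0,0.3,0,0],[-2.55,0.3,-0.25,0,0.4,0,0],[-3.15,0.3,-0.1,0,0.5,0,0],[-3.75,0.3,0.1,0,0.6,0,0],[-4.3,0.3,0.3,0,0.7,0,0],[-4.85,0.3,0.6,0,0.8,0,0],[-4.85,0.3,0.6,0,0.8,0,0]]]'; python3 - <<'E'
from h import *
rows([cock(c,.015) for c in (1.4,1.45,1.5,1.57,1.6)])
b=grab('wrist');cv2.imwrite('pics/v6.png',b['image'][...,::-1])
E
```

```text
time: 12.0
tool_pos: [0.5208, 0.1839, 0.0821]
tool_rot: [-1.561, -0.0, -1.646]
contact_force: [0.5, -2.3, 1.7]
opening: 0.0007
[0.01, 0.01, -0.03] [-0.01, 0.004, 0.0]
[-0.29, 0.01, -0.1] [-0.01, 0.054, -0.0]
[-0.6, 0.01, -0.15] [-0.01, 0.104, -0.0]
[-1.03, 0.01, -0.2] [-0.01, 0.174, -0.001]
[-1.21, 0.01, -0.21] [-0.01, 0.204, -0.001]
```

View pics/v6.png

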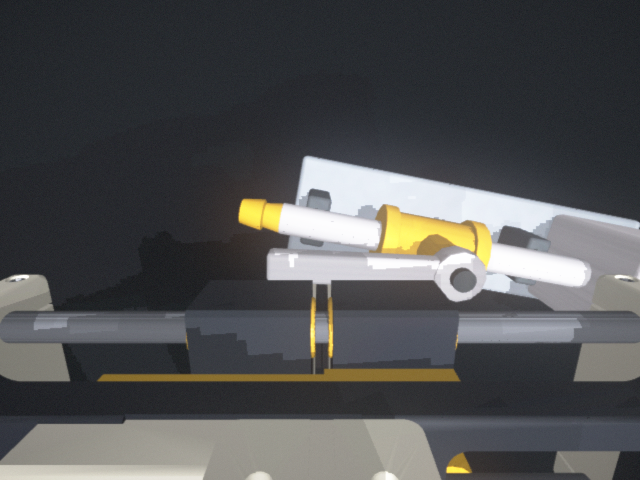

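The handle sits at about row 265, just ahead of the fingers, about 0.17 rad short of the pipe's direction. Pushing on to the stop.

```bash
python3 -m pendant '[[[-0.3,0,-0.1,0,0.05,0,0],[-0.6,0,-0.15,0,0.1,0,0],[-0.9,0,-0.2,0,0.15,0,0],[-0.9,0,-0.2,0,0.15,0,0]]]'; python3 -m pendant '[[[-0.15,0,0,0,0.02,0,0],[-0.3,0,0,0,0.02,0,0],[-0.3,0,0,0,0.02,0,0]]]'
```

```text
time: 12.45
tool_pos: [0.5191, 0.1925, 0.0811]
tool_rot: [-1.563, 0.0, -1.795]
contact_force: [0.2, -3.8, 1.0]
opening: 0.0005
time: 12.75
tool_pos: [0.5189, 0.1934, 0.0809]
tool_rot: [-1.565, -0.003, -1.814]
contact_force: [-2.4, -14.1, 8.4]
opening: 0.0002
```

```bash
python3 -m pendant '[[[-0.1,0,0,0,0,0,0],[-0.2,0,0,0,0,0,0],[-0.2,0,0,0,0,0,0]]]'; python3 -m pendant '[[[1,0,0,0,0,0,0],[3,0,0,0,0,0,0],[3,0,0,0,0,0,0],[3,-4,0,0,0,0,0],[3,-9,0,0,0,0,0],[3,-14,0,0,0,0,0],[3,-18,0,0,0,0,0],[3,-18,0,0,0,0,0]]]'; python3 - <<'E'
from h import *
a=grab('wrist');b=grab('top');c=grab('scene')
cv2.imwrite('pics/v7.png',np.hstack([cv2.resize(a['image'],(400,300)),cv2.resize(c['image'][150:390,90:570],(400,200))if 0 else cv2.resize(c['image'],(400,300))])[...,::-1])
E
```

```text
time: 13.05
tool_pos: [0.5189, 0.1936, 0.0809]
tool_rot: [-1.565, -0.006, -1.814]
contact_force: [-4.7, -21.6, 10.3]
opening: 0.0004
time: 13.85
tool_pos: [0.5137, 0.1703, 0.2667]
tool_rot: [-1.554, 0.007, -1.815]
contact_force: [1.2, -0.9, 0.9]
opening: 0.0004
```

View pics/v7.png

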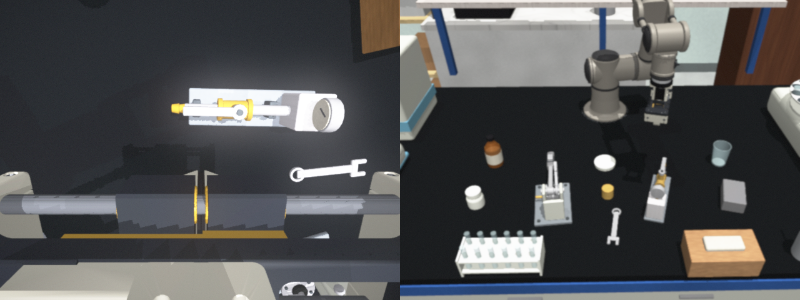

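The handle lies along the pipe and the lever is still down. I'll put a number on the handle angle.

```bash
python3 - <<'E'
from h import *
d={k:v for k,v in np.load('wrist.npz').items()}
vv,uu=np.mgrid[130:220,260:400]
P=np.array([world(d,u,v) for u,v in zip(uu.ravel(),vv.ravel())])
P=P[(P[:,2]>.092)&(P[:,2]<.112)]
r=np.linalg.norm(P[:,:2]-AX[:2],axis=1);Q=P[(r>.018)&(r<.09)&(P[:,0]<.57)]
rc=cv2.fitLine(Q[:,:2].astype(np.float32),cv2.DIST_HUBER,0,.01,.01).ravel();print(len(Q),rc,'handle heading',np.arctan2(-rc[1]*np.sign(rc[0]),-abs(rc[0])) ,'pipe',np.pi+GY,'max r',r[(P[:,0]<.57)].max())
a=np.load('top.npz')
E
```

```text
1112 [ 0.9646818 -0.2634179  0.5321177  0.2087174] handle heading 2.875029 pipe 2.891592653589793 max r 0.0854187030600328
```

```bash
python3 -c "
from h import *
print(status.observe()['time'],status.observe()['contact_force'].round(1)); print(robot.hand_in())"
```

```text
14.0 [-0.  -0.2 -0.5]
the job is handed in; nothing more can be done
None
```

The filter cell is clamped and latched, the gas was then opened fully, and I handed the job in at 14 s of the 58 s allowed.

- **Clamp:** I pushed the release button in with the closed fingertips, swung the lever down to its stop (about 50 N there), and backed off square to the lever. Depth readings then put the lever on its 0.15 rad below-level line. The button top was back at about 24 mm above the lever's centre line (25 mm is fully out), so it is latched. The last scene picture still showed the lever down.
- **Gas:** I swept the handle from across the pipe to its stop, where it held against about 24 N. After backing off, the handle measured 2.875 rad in the world frame against 2.892 rad for the pipe. That is within measuring error of fully open.
- **Bystanders:** they look undisturbed in the final scene picture; I did not measure their positions. At hand-in the robot was clear of everything, with the force reading near zero.

One irregularity came up: partway down the lever there was a sideways drag of about 7 N at the fingertips. I shifted the path 3 mm towards the pivot, and it was gone by the next reading. No check failed.

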